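Pack a coated sample into its transfer capsule

ROBOT

A 7-joint arm with a two-finger parallel gripper is mounted at the origin on the work surface. World frame = base frame: x ahead of the robot, y to its left, z up, the work surface at z = 0. Lengths are in mm, angles in rad, forces in N, time in s.
With the tool pointing down it reaches from about 425 to 875 mm from the base axis. Payload 4.7 kg.
Tool frame: the origin (TCP) lies midway between the tips of the shut fingers; the grasp point (between the pads) lies 19 mm behind it (bot.tcp_to_grasp is the distance from the TCP to the grasp point, in mm); z points along the fingers, y is the line along which they close (so a half turn about z gives the same grasp; the last joint's range is limited). The gripper opens to 87 mm and grips with 3 to 60 N. Pads are 19 mm wide; open, the fingers measure 117 mm over their backs; the gripper's body (75 mm by 190 mm) begins 51 mm behind the grasp point.
Start: joints at [1.176, 0.321, -0.07, 1.45, 0.023, 1.371, -0.057], TCP at [258.363, -596.468, 222.587] pointing down, gripper open.
Joint ranges: [-2.86, 2.86], [-0.3, 2.09], [-1.38, 1.24], [0.06, 2.45], [-1.56, 4.7], [0.09, 2.05], [-2.69, 2.69]. Speed limits (rad/s): [2.57, 2.57, 3.14, 3.14, 3.14, 3.14, 3.14].

INTERFACE

Orientations are given as [roll, pitch, yaw] about the fixed x, y, z axes, in that order (R = Rz(yaw) Ry(pitch) Rx(roll)).
In Python, from plant import bot, vision gives the robot as it stands.
- The arm moves only by the shell command python3 -m pendant 'ROWS' [FORCE]. ROWS is text: rows parted by semicolons, each of 5 numbers parted by spaces: the shift along the world's x, y, z in m, then the turn about the world's z in degrees, then the closure in counts, from 0 (fully open) to 255 (shut). A call has 1 to 12 rows; each row shifts and turns the commanded pose from where the row before left it; what a row does not reach is not made up. A row lasts 1/10 s, in which the tool goes at most 50 mm and 8.59 degrees, less where a joint would pass 70% of its speed; a pose out of reach is approached as far as the arm can. A call is refused whole if a number of a shift passes 0.05 or a number of a turn 8.59, either way. A call with a gripper value outside its range is refused whole. The fingers move at their own pace and stop on an object; FORCE is the grip in N (left out, the last holds). Time passes only in rows, so rows that do not move let the fingers close. It gives the time, the measured TCP pose, the force, the opening and the grip force at its end, in the units of the state.
- bot.state(): the state, without advancing time (a new reading comes with each control period).
- vision.snapshot(name): name is "scene" or "top" or "wrist"; returns the picture (400x640x3 uint8, red, green, blue); there is no depth.
- vision.camera_info(name): a dict with "fx", "fy", "cx", "cy" (pixels), "rvec" (rotation vector, rad) and "tvec" (3), from world to camera coordinates, as OpenCV has them; the wrist camera has in their place "mount" (4x4, takes a point from camera to tool coordinates, whose origin is the TCP and whose axes are the flange's). Camera axes: x right, y down, z forward; pixel columns grow to the right and rows downward; lengths in mm; the calibration is good to about 2 mm. A picture is of the moment at which its call begins: read the wrist's pose just before it. camera_info takes no time and is no camera call.
- bot.finish_job(): hands the job in; it is judged then, once.
The state is a dict: "t": time; "joints": joint angles; "qd": joint speeds; "joint_torque": joint torques, N m; "ee_pos": TCP position; "tool_rot": TCP orientation; "force": force on the tool from outside, world axes, zero at the start; "ft_torque": the same for the moment, N m; "grip_width": finger opening in mm; "finger_force": force on a finger pad.
Only numpy, scipy, OpenCV 4.12 (cv2) and the standard library are available. Lean on these libraries where they do the work, as an engineer would, in place of code of your own. Each camera call takes 0.05 s, during which the arm holds its last target. There are 200 camera calls.

TASK

Pack the green sample for transfer on the base with the blue ring, not the yellow one: set the brass cup down in the recess of the base, then stand the green sample in the cup with its polished face up, then lower the clear sleeve over them so that it stands flat inside the blue ring, and last put the cap squarely on the sleeve, its plug inside. Keep the sleeve upright throughout, and leave the red sample, the dish, the bottle and the tweezers where they lie.

Things in the scene. Friction and masses are not known exactly. Their poses are not given: they have to be found in the camera images.
- base_blue: capsule base with a blue ring, fixed to the bench: aluminium disc, 100 mm diameter, 15 mm high, its origin at the centre of its underside, z up. From the centre outwards: a round recess of 48 mm diameter whose dark floor is 8 mm above the bench; around it the flat aluminium seat for the sleeve, 12 mm above the bench; from 66 mm diameter out to the edge the blue ring, whose top is 15 mm above the bench
- base_yellow: a second base of the same shape and size, but with a yellow ring, fixed to the bench: for another sample, stays empty. Origin at the centre of its underside
- cup_mid (a point): centre, half-way up, of the loose brass cup: round, 42 mm diameter, 18 mm high, solid up to 13 mm and with an open pocket on top of 36 mm diameter and 5 mm depth; z is its upright axis; stands upright on the bench; 0.12 kg
- green_mid (a point): centre, half-way up, of the green sample: upright green resin cylinder, 30 mm diameter, 30 mm high, with a bright polished metal disc in its top face; z is its axis, towards the polished face; stands on the bench polished face up
- red_mid (a point): centre, half-way up, of the red sample: same shape and size as the green one, but red; not to be moved
- sleeve_mid (a point): centre, half-way up, of the clear glass sleeve: upright tube open at both ends, outer diameter 60 mm, inner diameter 50 mm, 60 mm high, clear with a white band 6 mm high at each end; z is its axis; stands upright on the bench; 0.13 kg
- cap_knob (a point): centre of the orange knob of the cap. The cap is a grey disc of 60 mm diameter, 10 mm thick, with a black plug below it (44 mm diameter, tapering to 42 mm at its foot, 6 mm deep) and an upright round orange knob on top (22 mm diameter, 24 mm high). It stands on its plug on the bench; this point lies 28 mm above the foot of the plug, 22 mm above the disc's underside and 12 mm above the disc's top; z is up along the knob
- dish: bystander: small white ceramic dish, 80 mm diameter, 14 mm high, loose; origin at the centre of its underside
- bottle: bystander: small amber bottle, 38 mm diameter, 60 mm high, loose, upright; origin at the centre of its underside
- tweezers: bystander: steel tweezers lying flat on the bench, 120 mm long along its x axis, about 14 mm wide, 6 mm high; origin at the middle, on the bench

How it is judged:
By the outcome, as a careful person would: the job done as asked, in the order asked, and still so for the second after the job is handed in, with the robot touching nothing.
It also fails if it takes over 106 s, if anything falls off the work surface, if the arm or the gripper's body presses on something with over 40 N, if the wrist force passes 120 N, or if a joint passes its speed limit or range.

## Working session

There is one attempt and no reset: what is moved stays moved. The work goes in short steps, Python scripts to look and compute and a shell command to move; the robot and the scene stay as the last step left them, time stands still between calls to the robot, and variables do not carry over. Pictures are saved under pics/ and viewed, at most 17 in all, crops included, and the job is handed in when it is done.

```bash
ls; mkdir -p pics; python3 - <<'E'
from plant import bot, vision
import cv2
for n in ("scene","top"):
    cv2.imwrite(f"pics/{n}0.png", vision.snapshot(n)[:,:,::-1])
    print(n, vision.camera_info(n))
print(vision.camera_info("wrist"))
s=bot.state(); print(s); print(bot.tcp_to_grasp)
E
```

```text
pics
scene {'fx': 385.48084007514444, 'fy': 385.48084007514444, 'cx': 321.5588509796545, 'cy': 203.03303365998582, 'rvec': array([ 0.88705454,  2.63345558, -0.92540924]), 'tvec': array([ 499.99594582, -241.91765686, 1231.23002218])}
top {'fx': 419.0769834620851, 'fy': 419.0769834620851, 'cx': 327.1875714052047, 'cy': 198.13347780679487, 'rvec': array([ 2.15573488, -2.19705835,  0.16653237]), 'tvec': array([-12.85455018, 618.5452388 , 925.92539142])}
{'fx': 305.33040884480965, 'fy': 305.33040884480965, 'cx': 315.502965624076, 'cy': 201.8589232064345, 'mount': array([[-8.36110164e-04, -9.64964223e-01, -2.62380163e-01,
         7.09032836e+01],
       [ 9.99999371e-01, -1.00294822e-03,  5.01941579e-04,
        -7.60217785e-01],
       [-7.47509383e-04, -2.62379578e-01,  9.64964454e-01,
        -1.63072016e+02],
       [ 0.00000000e+00,  0.00000000e+00,  0.00000000e+00,
         1.00000000e+00]])}
{'t': 0.1, 'joints': array([ 1.1761341 ,  0.3217604 , -0.07005996,  1.45152869,  0.02259873,
        1.37078444, -0.05690992]), 'qd': array([ 0.00055698, -0.00153244, -0.00243537, -0.00345655, -0.00071856,
        0.00021747, -0.00084011]), 'joint_torque': array([-1.71807174e-04, -4.92571557e+01, -4.05735550e-01, -3.13396668e+01,
       -6.41230540e-02,  3.95461684e-02,  6.22866060e-05]), 'ee_pos': array([ 258.10976381, -596.03409392,  221.57539925]), 'tool_rot': array([-3.13990088e+00,  9.76284378e-05,  4.08755956e-01]), 'force': array([0.24471062, 0.17771563, 0.10646312]), 'ft_torque': array([-0.01172202, -0.00392378,  0.01222246]), 'finger_force': 0.0, 'grip_width': 86.85287731527501}
18.700000000000003
```

View pics/top0.png

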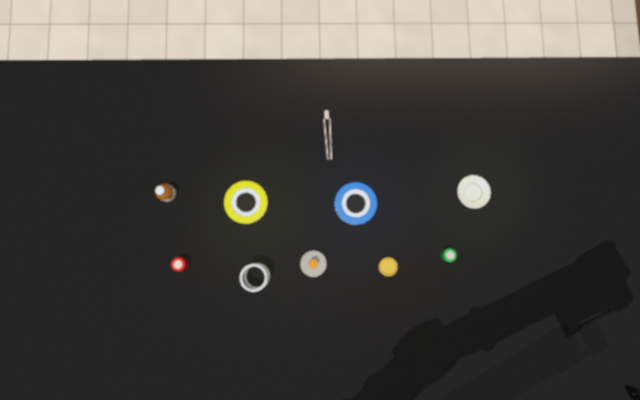

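View pics/scene0.png

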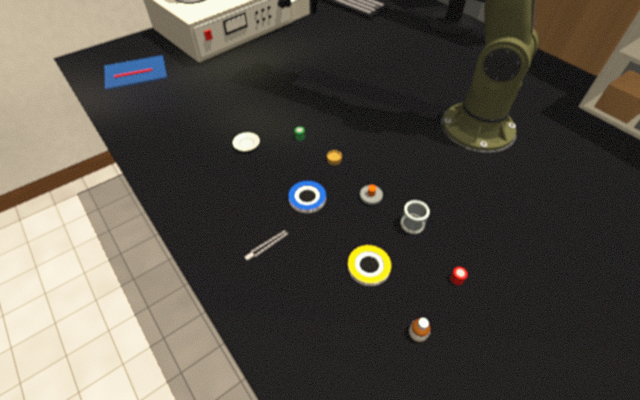

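```bash
cat > h.py <<'E'
import numpy as np, cv2
from scipy.spatial.transform import Rotation as Ro
from plant import bot, vision
HSV={'blue':((100,120,60),(125,255,255)),'yellow':((26,120,80),(34,255,255)),'brass':((17,80,60),(25,255,255)),
 'green':((50,80,40),(85,255,255)),'red':((0,150,90),(4,255,255)),'orange':((8,150,120),(16,255,255)),'white':((0,0,150),(180,60,255)),'grey':((0,0,95),(180,50,200))}
def cam(n):
    i=vision.camera_info(n); K=np.array([[i['fx'],0,i['cx']],[0,i['fy'],i['cy']],[0,0,1]])
    if n=='wrist':
        s=bot.state(); T=np.eye(4); T[:3,:3]=Ro.from_euler('xyz',s['tool_rot']).as_matrix(); T[:3,3]=s['ee_pos']
        M=T@i['mount']; return K,M[:3,:3],M[:3,3]
    R=cv2.Rodrigues(i['rvec'])[0]; return K,R.T,-R.T@i['tvec']
def ray(c,p,z):
    K,R,o=c; p=np.atleast_2d(p); d=(R@np.linalg.solve(K,np.c_[p,np.ones(len(p))].T)).T
    return o+d*((z-o[2])/d[:,2])[:,None]
def snap(n,f=None):
    c=cam(n); im=vision.snapshot(n)
    if f: cv2.imwrite('pics/'+f,im[:,:,::-1])
    return c,im
def blobs(im,col,amin=15):
    m=cv2.inRange(cv2.cvtColor(im,cv2.COLOR_RGB2HSV),*HSV[col])
    cs,_=cv2.findContours(m,cv2.RETR_EXTERNAL,cv2.CHAIN_APPROX_NONE)
    return sorted([c[:,0].astype(float) for c in cs if cv2.contourArea(c)>amin],key=lambda c:-cv2.contourArea(c.astype(np.float32)))
def circ(c,P,z):
    """min enclosing circle of the contour cast on plane z: centre, diameter"""
    q=ray(c,P,z)[:,:2].astype(np.float32); (x,y),r=cv2.minEnclosingCircle(q); return round(x,1),round(y,1),round(2*r,1)
E
python3 - <<'E'
from h import *
c,im=snap('top')
print(c[2])
Z={'blue':15,'yellow':15,'brass':18,'green':30,'red':30,'orange':40,'white':30,'grey':16}
for k in HSV:
    for b in blobs(im,k):
        if b[:,1].min()>80: print(k,b.mean(0).round(),circ(c,b,Z[k]))
E
```

```text
[504.98883025   9.74286642 992.46795427]
blue [355. 203.] (609.0, -91.9, 104.8)
yellow [245. 202.] (616.0, 166.1, 105.5)
brass [388. 266.] (459.2, -162.0, 50.2)
brass [313. 264.] (469.1, 10.6, 19.6)
green [448. 255.] (483.1, -300.9, 40.4)
red [178. 264.] (476.9, 312.3, 38.1)
orange [165. 193.] (639.0, 346.7, 35.0)
white [474. 191.] (629.3, -368.6, 79.2)
white [253. 277.] (442.2, 144.8, 64.4)
white [245. 202.] (614.2, 163.6, 65.7)
white [356. 203.] (607.1, -90.2, 65.6)
white [313. 263.] (470.4, 10.5, 57.7)
white [159. 190.] (644.3, 358.7, 22.1)
white [450. 255.] (483.1, -303.8, 18.4)
white [178. 264.] (475.5, 314.4, 16.0)
white [326. 116.] (815.0, -25.0, 30.2)
grey [474. 191.] (631.2, -374.4, 84.0)
grey [254. 277.] (441.8, 144.8, 71.6)
grey [313. 263.] (470.1, 10.5, 62.7)
grey [245. 202.] (615.3, 165.3, 48.8)
grey [328. 134.] (774.3, -29.3, 121.2)
grey [355. 203.] (608.0, -91.3, 48.6)
grey [171. 196.] (635.5, 342.9, 36.1)
```

```bash
python3 -m pendant '.0292 .042 0 -7.8 0;.0292 .042 0 -7.8 0;.0292 .042 0 -7.8 0;.0292 .042 0 0 0;.0292 .042 0 0 0;.0292 .042 0 0 0;.0292 .042 0 0 0;.0292 .042 0 0 0;.0292 .042 0 0 0;.0292 .042 0 0 0;.0292 .042 0 0 0;.0292 .042 0 0 0'; python3 -m pendant '0 0 0 0 0;0 0 0 0 0;0 0 0 0 0'
```

```text
t: 1.35
ee_pos: [601.6, -102.2, 222.5]
tool_rot: [3.141, 0.0, 0.0]
force: [0.3, 0.7, -0.9]
grip_width: 87.1
finger_force: 0.0
t: 1.65
ee_pos: [600.2, -105.3, 222.2]
tool_rot: [3.141, 0.001, -0.001]
force: [0.5, 0.0, -0.1]
grip_width: 87.0
finger_force: 0.0
```

```bash
cat > see.py <<'E'
from h import *
import sys
c,im=snap('wrist',sys.argv[1]); s=bot.state()
print('t',s['t'],'tcp',s['ee_pos'].round(1),s['tool_rot'].round(4))
for a in sys.argv[2:]:
    k,z=a.split(':')
    for b in blobs(im,k,60): print(k,b.mean(0).round(),circ(c,b,float(z)))
E
python3 see.py w0.png blue:15 white:12 brass:18 green:30 yellow:15 grey:16 orange:40
```

```text
t 1.7 tcp [ 600.1 -105.9  222.3] [ 3.1406e+00  8.0000e-04 -2.3000e-03]
white [538. 153.] (628.9, -376.3, 80.8)
white [303. 172.] (606.8, -90.4, 67.4)
white [ 92. 166.] (614.4, 169.5, 67.2)
white [123. 157.] (618.3, 149.6, 94.3)
white [243.  40.] (754.4, -25.6, 79.6)
white [252.  40.] (754.4, -36.1, 79.2)
white [234. 291.] (442.5, 5.7, 32.2)
brass [449. 321.] (399.5, -292.4, 450.2)
brass [143. 274.] (471.0, 123.5, 86.2)
brass [488. 274.] (469.5, -332.9, 86.5)
brass [357. 291.] (449.4, -161.1, 37.9)
green [459. 256.] (500.3, -287.0, 24.5)
yellow [ 91. 166.] (614.5, 167.5, 101.1)
grey [316. 276.] (456.7, -105.4, 471.5)
grey [ 89. 275.] (470.3, 198.8, 89.7)
grey [127. 157.] (620.2, 138.3, 87.7)
```

View pics/w0.png

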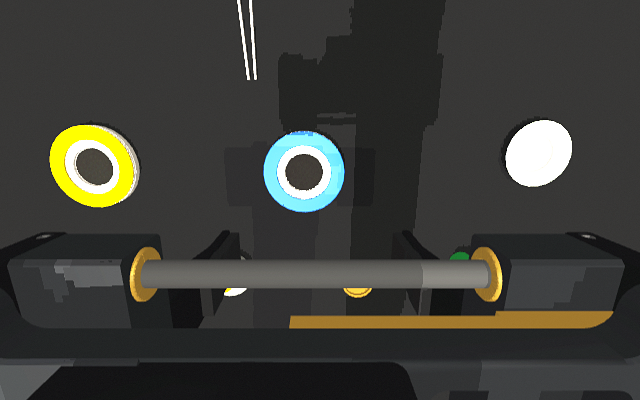

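```bash
sed -i "s/'blue':((100/'blue':((92/" h.py; python3 -m pendant '-.035 -.014 0 0 0;-.035 -.014 0 0 0;-.035 -.014 0 0 0;-.035 -.014 0 0 0;0 0 0 0 0;0 0 0 0 0;0 0 0 0 0'; python3 see.py w1.png brass:18 blue:15 white:12
```

```text
t: 2.4
ee_pos: [461.4, -160.0, 223.0]
tool_rot: [3.141, -0.001, -0.0]
force: [0.6, -0.2, 0.2]
grip_width: 87.1
finger_force: 0.0
t 2.45 tcp [ 461.6 -159.6  222.8] [-3.1415e+00 -8.0000e-04  8.0000e-04]
brass [449. 321.] (261.2, -346.7, 449.1)
brass [488. 274.] (331.3, -388.5, 85.9)
brass [143. 274.] (332.0, 68.6, 85.7)
brass [313. 180.] (459.0, -161.7, 44.5)
brass [167. 177.] (464.8, 22.7, 22.7)
blue [253.  47.] (607.3, -90.6, 100.7)
white [512.  28.] (630.1, -376.1, 79.9)
white [253.  49.] (607.6, -90.6, 66.8)
white [21. 41.] (615.0, 168.4, 66.4)
white [ 66. 195.] (438.3, 165.4, 114.9)
white [175. 173.] (467.8, 13.6, 60.4)
white [58. 50.] (610.5, 149.9, 94.1)
white [438. 164.] (478.6, -310.7, 19.2)
```

View pics/w1.png

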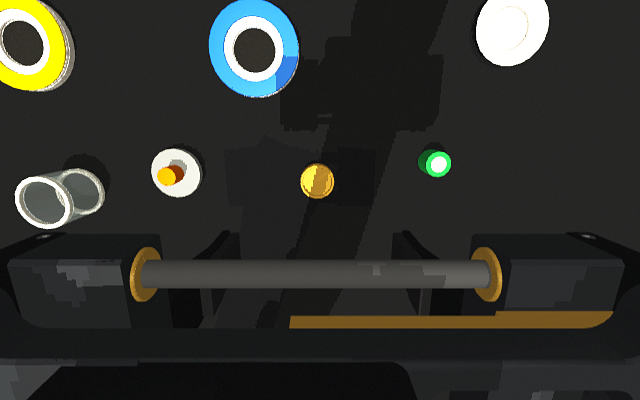

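```bash
python3 -m pendant '-.0036 -.0022 -.04 0 0;0 0 -.04 0 0;0 0 -.04 0 0;0 0 -.04 0 0;0 0 -.03 0 0;0 0 -.02 0 0;0 0 -.003 0 0;0 0 0 0 0;0 0 0 0 0'
```

```text
t: 3.35
ee_pos: [458.7, -162.1, 10.7]
tool_rot: [3.141, -0.002, 0.001]
force: [-0.1, 0.0, 0.4]
grip_width: 87.1
finger_force: 0.0
```

```bash
python3 -m pendant '0 0 0 0 200;0 0 0 0 200;0 0 0 0 200;0 0 0 0 200;0 0 0 0 200;0 0 0 0 200;0 0 0 0 200;0 0 0 0 200' 20; python3 -m pendant '0 0 .02 0 200;0 0 .03 0 200;0 0 .03 0 200;0 0 0 0 200;0 0 0 0 200' 20; python3 see.py w2.png blue:15 white:12 brass:100 green:30
```

```text
t: 4.15
ee_pos: [457.2, -162.0, 9.6]
tool_rot: [3.142, 0.0, 0.0]
force: [-0.0, -0.1, 0.1]
grip_width: 40.5
finger_force: 20.0
t: 4.65
ee_pos: [457.3, -162.2, 89.7]
tool_rot: [3.141, -0.0, 0.0]
force: [0.2, -0.0, -1.6]
grip_width: 40.6
finger_force: 20.0
t 4.7 tcp [ 456.5 -161.9   88.7] [-3.1413e+00  1.5000e-03  4.0000e-04]
blue [224.  42.] (605.3, -90.7, 99.5)
white [ 98. 195.] (467.6, 15.1, 61.3)
white [213.  26.] (605.7, -89.9, 66.0)
white [612.  11.] (600.4, -367.3, 48.5)
white [506. 184.] (477.4, -315.4, 20.5)
white [256.  52.] (583.0, -110.4, 78.1)
brass [364. 321.] (410.1, -191.0, 203.9)
brass [316. 238.] (462.9, -161.7, 43.6)
brass [226. 274.] (444.7, -112.3, 33.9)
brass [405. 274.] (444.5, -211.1, 34.0)
green [496. 180.] (483.6, -295.8, 45.5)
```

View pics/w2.png

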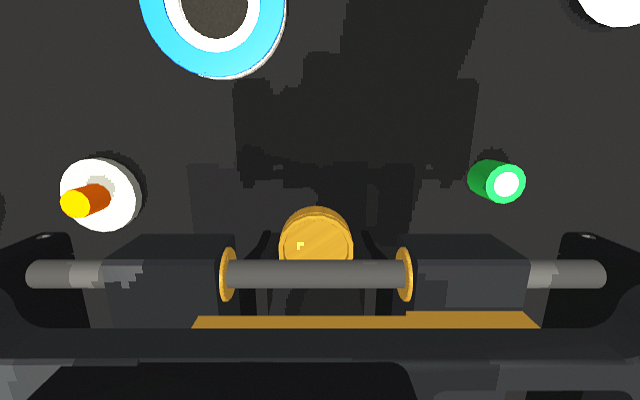

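```bash
python3 - <<'E'
from h import *
c,im=snap('wrist')
b=[b for b in blobs(im,'brass',60) if abs(b.mean(0)[0]-316)<20][0]
r=b[:,1].min(); u=b[b[:,1]==r,0].mean(); print(u,r,bot.state()['ee_pos'],b[:,0].min(),b[:,0].max())
print('bottom far edge x minus 21:',ray(c,[u,r-.5],80)[0]-[21,0,0])
cv2.imwrite('pics/crop.png',cv2.resize(im[195:270,260:370,::-1],None,fx=6,fy=6,interpolation=0))
E
```

```text
314.0 205.0 [ 456.0703873  -161.69097765   88.20532793] 278.0 353.0
bottom far edge x minus 21: [ 457.86941392 -160.58974346   80.        ]
```

View pics/crop.png

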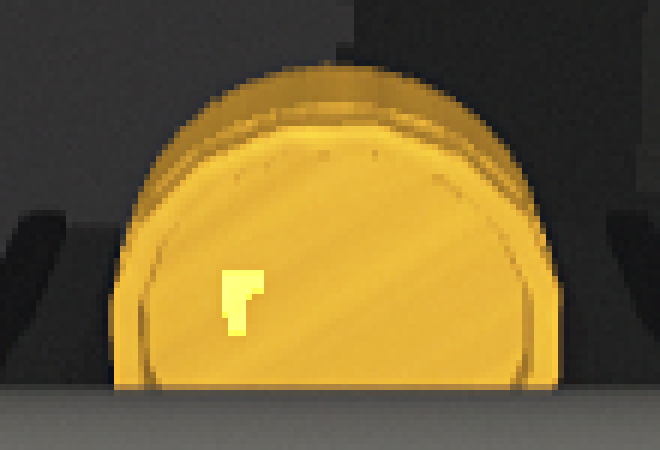

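```bash
python3 -m pendant '.03 .0143 0 0 200;.03 .0143 0 0 200;.03 .0143 0 0 200;.03 .0143 0 0 200;.0295 .0142 0 0 200;0 0 -.02 0 200;0 0 -.02 0 200;0 0 0 0 200;0 0 0 0 200;0 0 0 0 200'; cat > avg.py <<'E'
from h import *
P=[]
for i in range(6):
    P.append(bot.state()['ee_pos']); 
    if i%2==0: c,im=snap('wrist')
print(bot.state()['t'],np.array(P).round(1).tolist(),np.mean(P,0).round(2))
E
python3 avg.py
```

```text
t: 5.75
ee_pos: [607.1, -90.8, 50.1]
tool_rot: [3.141, -0.001, 0.0]
force: [0.4, -0.4, -0.5]
grip_width: 40.9
finger_force: 20.0
5.9 [[607.1, -90.8, 50.1], [607.4, -90.9, 50.5], [607.4, -90.9, 50.5], [607.4, -90.9, 50.7], [607.4, -90.9, 50.7], [607.4, -90.9, 50.7]] [607.36 -90.86  50.56]
```

```bash
python3 -m pendant '-.001 .0003 -.015 0 200;0 0 0 0 200;0 0 0 0 200;0 0 0 0 200'; python3 - <<'E'
from h import *
c,im=snap('wrist'); print(bot.state()['ee_pos'])
w=blobs(im,'white',60); 
for b in w: print('white',b.min(0),b.max(0))
for b in blobs(im,'brass',200): print('brass',b.min(0),b.max(0))
cv2.imwrite('pics/crop2.png',cv2.resize(im[90:270,200:430,::-1],None,fx=3,fy=3,interpolation=0))
E
```

```text
t: 6.3
ee_pos: [605.8, -90.3, 34.5]
tool_rot: [3.142, 0.0, 0.0]
force: [-0.2, 0.3, -0.9]
grip_width: 41.0
finger_force: 20.0
[605.93461412 -90.29259706  34.72918901]
white [226. 264.] [405. 287.]
white [ 25. 262.] [141. 287.]
white [265. 180.] [368. 237.]
white [527. 263.] [606. 287.]
white [  0. 365.] [ 60. 399.]
white [  0. 195.] [ 10. 248.]
white [196.   0.] [210.  50.]
white [213.   0.] [224.  49.]
white [266. 150.] [365. 170.]
white [240. 235.] [257. 254.]
white [296. 241.] [326. 250.]
brass [191. 311.] [540. 328.]
brass [282. 205.] [350. 233.]
brass [221. 247.] [236. 301.]
brass [395. 247.] [410. 301.]
```

View pics/crop2.png

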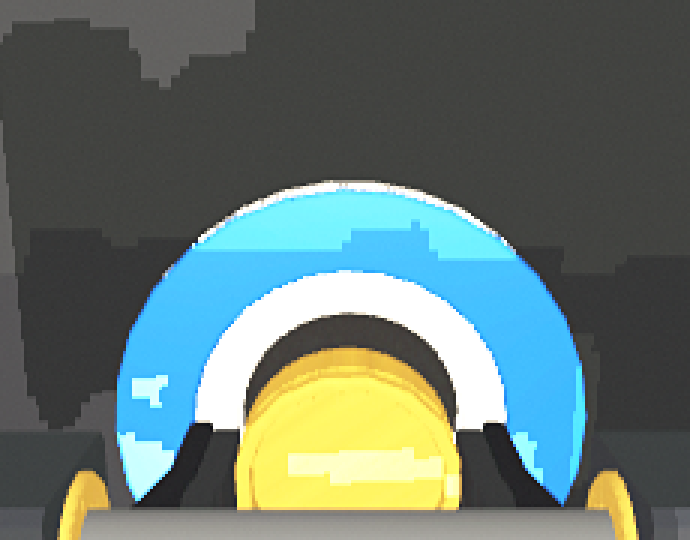

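```bash
python3 - <<'E'
from h import *
c=cam('wrist'); print(bot.state()['ee_pos'])
for u,v,z,r in [(316.5,195,12,24),(316.5,180,15,33),(316.5,205.5,25,21)]: print(ray(c,[u,v],z)[0]-[r,0,0])
E
```

```text
[605.93461412 -90.29259706  34.72918901]
[606.58371871 -90.5450287   12.        ]
[607.72671328 -90.52714195  15.        ]
[606.43584284 -90.48918306  25.        ]
```

```bash
python3 -m pendant '.0003 0 -.008 0 200;0 0 -.006 0 200;0 0 -.0015 0 200;0 0 0 0 200;0 0 -.0005 0 200;0 0 -.0005 0 200;0 0 0 0 200;0 0 0 0 200'
```

```text
t: 7.15
ee_pos: [606.2, -90.3, 18.3]
tool_rot: [3.141, -0.0, 0.0]
force: [0.0, 0.5, -1.8]
grip_width: 40.8
finger_force: 20.0
```

```bash
python3 -m pendant '0 0 -.0005 0 200;0 0 0 0 200;0 0 -.0005 0 200;0 0 0 0 200'; python3 -m pendant '0 0 -.0004 0 200;0 0 0 0 200'
```

```text
t: 7.55
ee_pos: [606.2, -90.4, 17.6]
tool_rot: [3.141, -0.0, 0.0]
force: [-1.8, 0.3, 3.1]
grip_width: 40.9
finger_force: 20.0
t: 7.75
ee_pos: [606.2, -90.4, 17.6]
tool_rot: [3.141, -0.0, 0.0]
force: [-1.7, 0.2, 5.9]
grip_width: 40.8
finger_force: 20.0
```

```bash
python3 -m pendant '0 0 0 0 90;0 0 0 0 90;0 0 0 0 60;0 0 .03 0 0;0 0 .04 0 0;0 0 .05 0 0;0 0 .05 0 0;0 0 .035 0 0;0 0 0 0 0;0 0 0 0 0;0 0 0 0 0'; python3 see.py w3.png brass:26 blue:15 white:12
```

```text
t: 8.85
ee_pos: [605.1, -90.4, 219.8]
tool_rot: [-3.141, 0.003, 0.0]
force: [0.4, 0.2, -0.5]
grip_width: 87.0
finger_force: 0.0
t 8.9 tcp [605.  -90.3 219.5] [-3.141e+00  3.600e-03  4.000e-04]
brass [449. 321.] (411.1, -271.7, 436.3)
brass [488. 274.] (480.1, -311.5, 84.1)
brass [142. 274.] (480.5, 131.7, 83.5)
blue [316. 175.] (607.0, -91.1, 101.0)
white [552. 157.] (628.9, -376.5, 80.9)
white [316. 176.] (606.9, -90.7, 67.2)
white [104. 170.] (614.4, 169.2, 67.2)
white [136. 161.] (618.4, 148.4, 92.9)
white [266.  41.] (756.0, -35.4, 82.9)
white [256.  42.] (756.0, -25.5, 83.2)
white [241. 294.] (448.7, 10.5, 47.6)
```

```bash
python3 -m pendant '-.025 -.043 0 0 0;-.025 -.043 0 0 0;-.025 -.043 0 0 0;-.025 -.043 0 0 0;-.025 -.042 0 0 0;0 0 0 0 0;0 0 0 0 0;0 0 0 0 0;0 0 0 0 0'; python3 see.py w4.png green:30 white:30
```

```text
t: 9.8
ee_pos: [481.9, -302.4, 221.1]
tool_rot: [-3.141, 0.001, 0.004]
force: [-0.1, 0.2, 0.6]
grip_width: 87.1
finger_force: 0.0
t 9.85 tcp [ 481.9 -302.6  221.3] [-3.1409e+00  4.0000e-04  3.5000e-03]
green [316. 180.] (483.4, -302.6, 35.0)
white [382.  45.] (626.6, -371.1, 76.3)
white [127.  67.] (604.8, -100.0, 64.0)
white [ 62. 188.] (471.9, -0.2, 58.6)
white [432. 278.] (357.1, -452.0, 149.9)
white [165.  76.] (600.3, -117.8, 89.1)
white [316. 182.] (481.3, -302.6, 18.0)
```

View pics/w4.png

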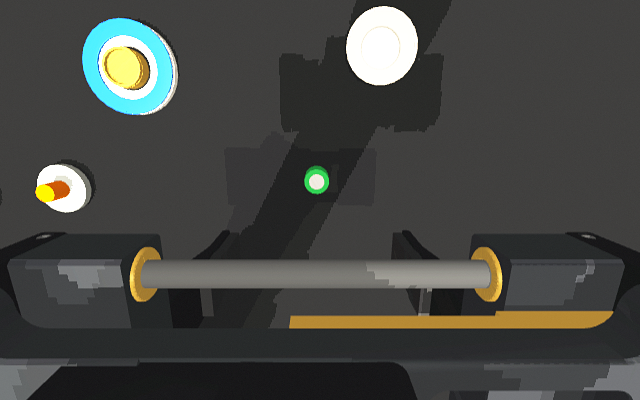

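```bash
python3 -m pendant '-.0005 0 -.04 0 0;0 0 -.04 0 0;0 0 -.04 0 0;0 0 -.04 0 0;0 0 -.03 0 0;0 0 -.019 0 0;0 0 0 0 0;0 0 0 0 0;0 0 0 0 0'; python3 - <<'E'
import cv2,numpy as np
im=cv2.imread('pics/w3.png'); h=cv2.cvtColor(im,cv2.COLOR_BGR2HSV)
m=cv2.inRange(h,(15,80,60),(36,255,255))[120:230,260:370]
c=max(cv2.findContours(m,0,1)[0],key=cv2.contourArea)[:,0]+[260,120]
import h as H
from scipy.spatial.transform import Rotation as Ro
i=H.vision.camera_info('wrist');K=np.array([[i['fx'],0,i['cx']],[0,i['fy'],i['cy']],[0,0,1]])
T=np.eye(4);T[:3,:3]=Ro.from_euler('xyz',[-3.141,.001,.0004]).as_matrix();T[:3,3]=[605.05,-90.35,219.6];M=T@i['mount']
cam=(K,M[:3,:3],M[:3,3]);print(c.min(0),c.max(0),H.circ(cam,c.astype(float),26))
E
```

```text
t: 10.75
ee_pos: [482.1, -304.6, 14.3]
tool_rot: [3.14, -0.002, 0.001]
force: [-0.5, -0.5, 0.9]
grip_width: 87.3
finger_force: 0.0
[298 159] [333 195] (608.9, -90.1, 43.9)
```

```bash
python3 -m pendant '0 .0005 -.002 0 0;0 0 0 0 0;0 0 0 0 220;0 0 0 0 220;0 0 0 0 220;0 0 0 0 220;0 0 0 0 220;0 0 0 0 220;0 0 0 0 220;0 0 0 0 220;0 0 0 0 220' 20;  python3 -m pendant '0 0 .02 0 220;0 0 .03 0 220;0 0 .03 0 220;0 0 .01 0 220;0 0 0 0 220;0 0 0 0 220;0 0 0 0 220'; python3 avg.py
```

```text
t: 11.85
ee_pos: [480.6, -303.8, 10.7]
tool_rot: [3.142, 0.0, 0.0]
force: [0.1, 0.8, 0.1]
grip_width: 29.6
finger_force: 20.0
t: 12.55
ee_pos: [479.4, -303.2, 98.8]
tool_rot: [-3.14, 0.003, 0.0]
force: [0.7, -0.2, -0.4]
grip_width: 29.3
finger_force: 20.0
12.7 [[479.4, -303.2, 98.8], [479.5, -303.2, 98.9], [479.5, -303.2, 98.9], [479.7, -303.3, 99.1], [479.7, -303.3, 99.1], [479.9, -303.4, 99.4]] [ 479.63 -303.28   99.03]
```

```bash
python3 -m pendant '.025 .043 0 0 220;.025 .043 0 0 220;.025 .043 0 0 220;.025 .043 0 0 220;.027 .041 0 0 220;0 0 -.02 0 220;0 0 -.02 0 220;0 0 0 0 220;0 0 0 0 220;0 0 0 0 220;0 0 0 0 220'; python3 - <<'E'
from h import *
c,im=snap('wrist'); print(bot.state()['ee_pos'])
cv2.imwrite('pics/crop3.png',cv2.resize(im[120:270,200:430,::-1],None,fx=3,fy=3,interpolation=0))
E
```

```text
t: 13.8
ee_pos: [608.3, -91.3, 61.9]
tool_rot: [3.141, -0.002, -0.0]
force: [-0.6, -0.4, 0.5]
grip_width: 29.4
finger_force: 20.0
[608.23420931 -91.308304    61.86568823]
```

View pics/crop3.png

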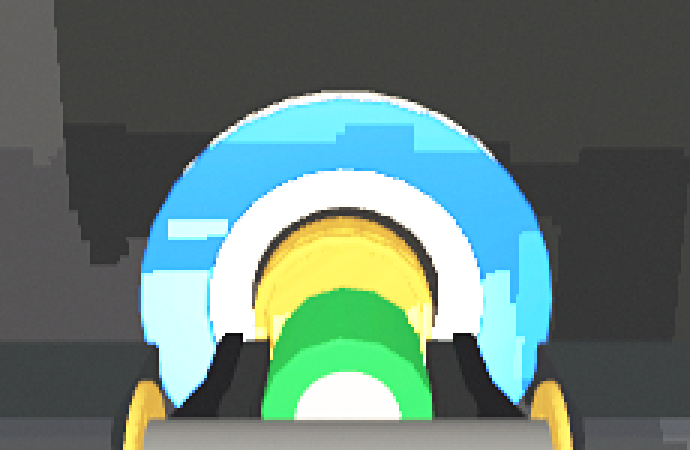

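```bash
python3 - <<'E'
from h import *
c=cam('wrist'); print(bot.state()['ee_pos'])
for u,v,z,r in [(315.5,189,12,24),(315.5,177,13.5,33),(315.5,199.3,26,21),(315.5,216,51,15)]: print(ray(c,[u,v],z)[0]-[r,0,0])
E
```

```text
[608.23420931 -91.308304    61.86568823]
[606.66075012 -91.00657691  12.        ]
[606.62763591 -91.01415961  13.5       ]
[605.70261498 -90.97849106  26.        ]
[607.8987363 -90.9320194  51.       ]
```

```bash
python3 -m pendant '-.0012 .0003 -.01 0 220;0 0 -.01 0 220;0 0 -.007 0 220;0 0 0 0 220;0 0 -.001 0 220;0 0 0 0 220;0 0 0 0 220'; python3 -m pendant '0 0 -.0007 0 220;0 0 0 0 220;0 0 0 0 220'
```

```text
t: 14.55
ee_pos: [606.5, -90.5, 32.8]
tool_rot: [3.141, -0.0, 0.0]
force: [-0.3, -0.3, -0.2]
grip_width: 29.4
finger_force: 20.0
t: 14.85
ee_pos: [606.4, -90.6, 32.1]
tool_rot: [3.141, -0.0, 0.0]
force: [0.7, -0.1, 0.2]
grip_width: 29.5
finger_force: 20.0
```

```bash
python3 -m pendant '0 0 -.0007 0 220;0 0 0 0 220;0 0 0 0 220'; python3 -m pendant '0 0 -.0005 0 220;0 0 0 0 220'
```

```text
t: 15.15
ee_pos: [606.5, -90.6, 31.5]
tool_rot: [3.141, -0.0, 0.0]
force: [-1.0, 0.2, 0.8]
grip_width: 29.6
finger_force: 20.0
t: 15.35
ee_pos: [606.6, -90.5, 31.5]
tool_rot: [3.141, -0.0, 0.0]
force: [-1.8, -0.0, 4.7]
grip_width: 29.5
finger_force: 20.0
```

```bash
python3 -m pendant '0 0 0 0 130;0 0 0 0 130;0 0 0 0 60;0 0 .02 0 0;0 0 .03 0 0;0 0 .05 0 0;0 0 .05 0 0;0 0 .04 0 0;0 0 0 0 0;0 0 0 0 0;0 0 0 0 0;0 0 0 0 0'; python3 see.py w5.png brass:26 green:51 white:51 white:12 blue:15
```

```text
t: 16.55
ee_pos: [605.3, -90.5, 218.6]
tool_rot: [-3.141, 0.004, 0.0]
force: [0.5, -0.0, 0.1]
grip_width: 86.8
finger_force: 0.0
t 16.6 tcp [605.4 -90.5 218.8] [-3.141e+00  3.300e-03  5.000e-04]
brass [449. 321.] (412.0, -271.1, 434.8)
brass [488. 274.] (480.8, -311.5, 84.4)
brass [143. 274.] (481.2, 130.3, 83.8)
brass [313. 168.] (611.0, -89.3, 41.1)
green [316. 181.] (609.7, -90.2, 32.7)
white [553. 158.] (634.1, -346.5, 72.3)
white [316. 176.] (614.2, -90.4, 60.3)
white [103. 170.] (620.9, 141.1, 59.8)
white [135. 160.] (625.3, 122.9, 84.0)
white [242. 294.] (472.7, -0.4, 42.8)
white [256.  42.] (747.4, -32.1, 74.2)
white [266.  41.] (747.9, -41.3, 73.0)
white [553. 158.] (629.0, -376.7, 80.8)
white [316. 176.] (606.8, -90.5, 67.4)
white [103. 170.] (614.3, 168.4, 66.9)
white [135. 160.] (619.2, 148.1, 93.9)
white [242. 294.] (448.7, 10.2, 47.9)
white [256.  42.] (755.8, -25.2, 83.0)
white [266.  41.] (756.3, -35.6, 81.6)
blue [314. 171.] (606.8, -90.8, 100.9)
```

```bash
python3 -m pendant '-.033 .047 0 0 0;-.033 .047 0 0 0;-.033 .047 0 0 0;-.033 .047 0 0 0;-.032 .047 0 0 0;0 0 0 0 0;0 0 0 0 0;0 0 0 0 0;0 0 0 0 0'; python3 see.py w6.png white:60 grey:60; python3 -c "
import cv2
a=cv2.imread('pics/w5.png')[120:240,230:400];b=cv2.imread('pics/w6.png')[120:240,230:400]
cv2.imwrite('pics/two.png',cv2.resize(cv2.vconcat([a,b]),None,fx=2.4,fy=2.4,interpolation=0))"
```

```text
t: 17.5
ee_pos: [463.9, 113.0, 220.3]
tool_rot: [-3.141, 0.001, -0.002]
force: [-0.5, -0.4, 0.3]
grip_width: 86.8
finger_force: 0.0
t 17.55 tcp [463.8 113.2 220.4] [-3.1413e+00  9.0000e-04 -2.2000e-03]
white [266.  42.] (604.5, 160.7, 58.7)
white [290. 201.] (447.3, 141.0, 69.9)
white [399. 174.] (476.1, 24.0, 53.3)
white [496.  51.] (598.1, -65.4, 58.4)
white [100.  24.] (623.4, 320.8, 40.0)
white [67.  8.] (636.4, 345.1, 28.7)
white [463.  61.] (592.5, -48.8, 81.4)
white [522.  41.] (605.5, -85.7, 18.7)
white [142. 173.] (479.2, 299.2, 17.4)
grey [316. 276.] (347.0, 113.4, 412.9)
grey [ 24. 379.] (203.5, 487.8, 106.9)
grey [ 90. 274.] (360.4, 377.5, 73.8)
grey [285. 214.] (442.2, 143.2, 49.2)
grey [76.  8.] (635.1, 337.0, 14.4)
grey [297. 180.] (466.0, 134.7, 35.4)
grey [455.  53.] (595.3, -28.7, 57.7)
```

View pics/two.png

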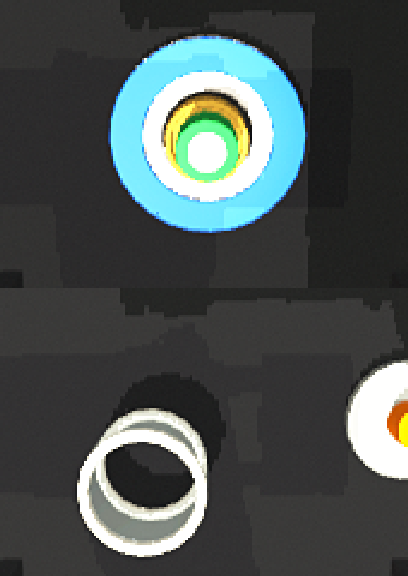

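```bash
python3 - <<'E'
from h import *
print(ray(cam('wrist'),[289.6,205.2],60))
E
python3 -m pendant '-.011 .0155 0 0 0;-.011 .0155 0 0 0;0 0 0 0 0;0 0 0 0 0;0 0 0 0 0'
cat > rim.py <<'E'
from h import *
import sys
from scipy.optimize import least_squares
c,im=snap('wrist',sys.argv[1]); s=bot.state()
b=[b for b in blobs(im,'white',100) if abs(b.mean(0)[0]-316)<25 and 120<b.mean(0)[1]<255][0]
q=ray(c,b,float(sys.argv[2]))[:,:2]
m=np.r_[q[:,0].min()+30,q[:,1].mean()]
for _ in range(4):
    k=q[:,0]<m[0]
    m=least_squares(lambda p:np.hypot(*(q[k]-p[:2]).T)-p[2],[m[0],m[1],30],loss='soft_l1').x
print(b.min(0),b.max(0),'n',k.sum(),'circle',m.round(2),'tcp',s['ee_pos'].round(1),s['tool_rot'].round(3),s['t'])
E
python3 rim.py w7.png 60
```

```text
[[442.80025818 141.99793884  60.        ]]
t: 18.05
ee_pos: [441.4, 145.3, 220.9]
tool_rot: [3.141, -0.0, 0.0]
force: [0.2, 0.1, -0.4]
grip_width: 87.4
finger_force: 0.0
[291. 152.] [345. 212.] n 75 circle [442.29 142.83  29.37] tcp [441.5 145.1 220.8] [ 3.141 -0.    -0.   ] 18.1
```

```bash
python3 -m pendant '.0006 -.0023 -.03 0 0;0 0 -.04 0 0;0 0 -.04 0 0;0 0 -.04 0 0;0 0 -.03 0 0;0 0 -.024 0 0;0 0 0 0 0;0 0 0 0 0;0 0 0 0 0;0 0 0 0 0'
```

```text
t: 19.1
ee_pos: [443.3, 143.4, 18.3]
tool_rot: [-3.141, -0.003, 0.0]
force: [0.1, 0.7, -0.4]
grip_width: 86.9
finger_force: 0.0
```

```bash
python3 -m pendant '-.0005 -.0003 -.001 0 0;0 0 0 0 60;0 0 0 0 60;0 0 0 0 200;0 0 0 0 200;0 0 0 0 200;0 0 0 0 200;0 0 0 0 200;0 0 0 0 200' 20; python3 avg.py; python3 -m pendant '0 0 .01 0 200;0 0 .02 0 200;0 0 .03 0 200;0 0 .04 0 200;0 0 .02 0 200;0 0 0 0 200;0 0 0 0 200;0 0 0 0 200;0 0 0 0 200'; python3 avg.py
```

```text
t: 20.0
ee_pos: [441.4, 142.9, 15.8]
tool_rot: [3.141, 0.0, 0.0]
force: [1.0, -0.5, 0.4]
grip_width: 60.2
finger_force: 20.0
20.15 [[441.4, 142.9, 15.8], [441.4, 142.9, 15.8], [441.4, 142.9, 15.8], [441.4, 142.8, 15.8], [441.4, 142.8, 15.8], [441.4, 142.9, 15.8]] [441.4  142.85  15.81]
t: 21.05
ee_pos: [440.3, 142.6, 134.3]
tool_rot: [3.141, 0.003, 0.001]
force: [0.5, -0.0, -1.4]
grip_width: 60.6
finger_force: 20.0
21.2 [[440.3, 142.6, 134.3], [440.5, 142.7, 134.5], [440.5, 142.7, 134.5], [440.6, 142.7, 134.7], [440.6, 142.7, 134.7], [440.8, 142.8, 134.9]] [440.54 142.71 134.58]
```

```bash
python3 -m pendant '.0275 -.0389 0 0 200;.0275 -.0389 0 0 200;.0275 -.0389 0 0 200;.0275 -.0389 0 0 200;.0275 -.0389 0 0 200;.0275 -.0388 0 0 200;0 0 0 0 200;0 0 0 0 200;0 0 0 0 200;0 0 0 0 200;0 0 0 0 200'; python3 avg.py
```

```text
t: 22.3
ee_pos: [606.1, -89.1, 136.1]
tool_rot: [3.141, -0.0, 0.002]
force: [0.3, 0.2, -1.8]
grip_width: 60.2
finger_force: 20.0
22.45 [[606.1, -89.1, 136.1], [606.2, -89.4, 136.1], [606.2, -89.4, 136.1], [606.3, -89.6, 136.1], [606.3, -89.6, 136.1], [606.3, -89.9, 136.1]] [606.23 -89.5  136.11]
```

```bash
python3 -m pendant '0 -.0003 -.02 0 200;0 0 -.02 0 200;0 0 -.02 0 200;0 0 0 0 200;0 0 0 0 200;0 0 0 0 200;0 0 0 0 200'; python3 - <<'E'
from h import *
c,im=snap('wrist','w8.png'); print(bot.state()['ee_pos'],bot.state()['tool_rot'])
cv2.imwrite('pics/crop4.png',cv2.resize(im[100:290,180:450,::-1],None,fx=2.9,fy=2.9,interpolation=0))
E
```

```text
t: 23.15
ee_pos: [607.4, -90.8, 77.3]
tool_rot: [3.141, -0.002, 0.0]
force: [0.6, 0.3, -1.8]
grip_width: 60.0
finger_force: 20.0
[607.25320937 -90.8115577   77.0917726 ] [ 3.14100789e+00 -2.07263588e-03  4.66212644e-04]
```

View pics/crop4.png

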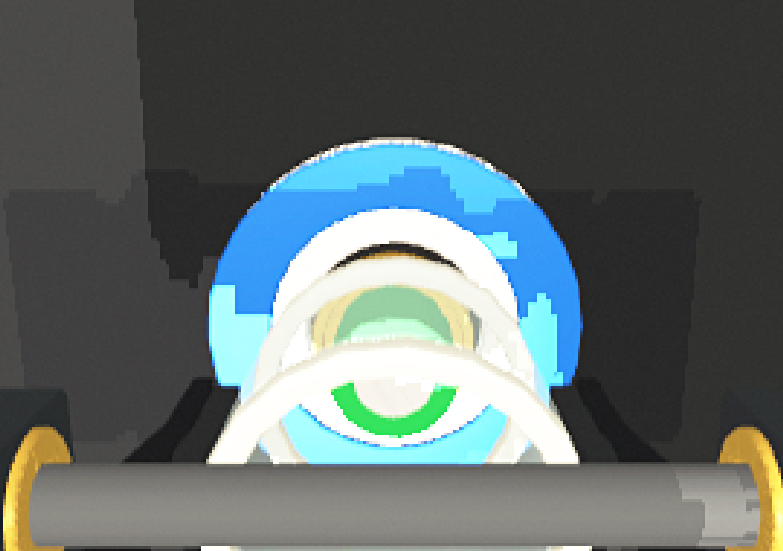

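```bash
python3 - <<'E'
from h import *
c=cam('wrist'); print(bot.state()['ee_pos'])
for u,v,z,r in [(316,171.4,13.5,33),(316,183.8,12,24),(316,148,13,50),(316,189,61.3,30),(316,218.3,121.3,30)]: print(ray(c,[u,v],z)[0]-[r,0,0])
E
```

```text
[607.25320937 -90.8115577   77.0917726 ]
[607.11064176 -90.89872253  13.5       ]
[606.33054246 -90.90427163  12.        ]
[607.39829271 -90.89944702  13.        ]
[607.34418147 -90.73910965  61.3       ]
[608.53031252 -90.53850364 121.3       ]
```

```bash
python3 -m pendant '-.0006 .0002 -.01 0 200;0 0 -.01 0 200;0 0 -.01 0 200;0 0 -.01 0 200;0 0 0 0 200;0 0 0 0 200;0 0 0 0 200;0 0 0 0 200'; python3 avg.py
```

```text
t: 24.0
ee_pos: [606.3, -90.5, 36.4]
tool_rot: [3.141, -0.001, 0.0]
force: [-1.1, 0.3, -1.1]
grip_width: 60.1
finger_force: 20.0
24.15 [[606.3, -90.5, 36.4], [606.3, -90.5, 36.3], [606.3, -90.5, 36.3], [606.2, -90.6, 36.3], [606.2, -90.6, 36.3], [606.1, -90.5, 36.2]] [606.21 -90.55  36.3 ]
```

```bash
python3 -m pendant '0 0 -.004 0 200;0 0 -.003 0 200;0 0 0 0 200;0 0 0 0 200;0 0 0 0 200';  python3 -m pendant '0 0 -.0008 0 200;0 0 0 0 200;0 0 0 0 200';  python3 -m pendant '0 0 -.0006 0 200;0 0 0 0 200;0 0 0 0 200'
```

```text
t: 24.65
ee_pos: [605.8, -90.5, 28.8]
tool_rot: [3.142, 0.0, 0.0]
force: [-0.0, 0.6, -1.7]
grip_width: 60.6
finger_force: 20.0
t: 24.95
ee_pos: [605.8, -90.5, 28.0]
tool_rot: [3.142, 0.0, 0.0]
force: [-0.3, -0.2, -0.5]
grip_width: 60.4
finger_force: 20.0
t: 25.25
ee_pos: [605.9, -90.5, 27.8]
tool_rot: [3.141, -0.0, 0.0]
force: [-1.8, 0.0, 2.9]
grip_width: 60.6
finger_force: 20.0
```

```bash
python3 -m pendant '0 0 -.0003 0 200;0 0 0 0 60;0 0 0 0 60;0 0 0 0 0;0 0 0 0 0;0 0 .01 0 0;0 0 .03 0 0;0 0 .05 0 0;0 0 .05 0 0;0 0 .05 0 0;0 0 0 0 0;0 0 0 0 0'; python3 -m pendant '0 0 .003 0 0;0 0 0 0 0'; python3 rim.py w9.png 72; python3 -c "
import cv2
a=cv2.imread('pics/w9.png')[110:260,220:410]
cv2.imwrite('pics/crop5.png',cv2.resize(a,None,fx=4,fy=4,interpolation=0))"
```

```text
t: 26.45
ee_pos: [606.8, -90.5, 219.4]
tool_rot: [3.141, -0.004, 0.001]
force: [-0.8, 0.2, -0.9]
grip_width: 86.8
finger_force: 0.0
t: 26.65
ee_pos: [605.0, -90.5, 218.7]
tool_rot: [-3.141, 0.003, 0.0]
force: [0.9, 0.1, -0.3]
grip_width: 87.2
finger_force: 0.0
[287. 150.] [344. 214.] n 78 circle [606.68 -90.25  29.3 ] tcp [605.  -90.5 218.6] [-3.141e+00  3.000e-03  0.000e+00] 26.7
```

View pics/crop5.png

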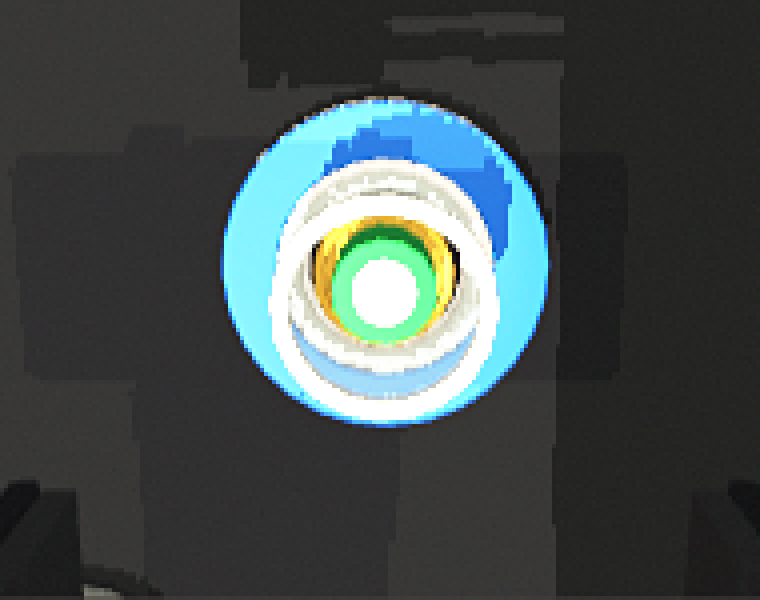

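```bash
python3 -m pendant '-.034 .0253 0 0 0;-.034 .0253 0 0 0;-.034 .0253 0 0 0;-.034 .0253 0 0 0;0 0 .002 0 0;0 0 0 0 0;0 0 0 0 0;0 0 0 0 0;0 0 0 0 0'; python3 rim.py w10.png 16; python3 - <<'E'
from h import *
c,im=snap('wrist'); print(bot.state()['ee_pos'])
h=cv2.cvtColor(im,cv2.COLOR_RGB2HSV); m=cv2.inRange(h,(18,100,180),(36,255,255))
for q in cv2.findContours(m[120:250],0,1,offset=(0,120))[0]:
    if cv2.contourArea(q)>40: print(q[:,0].min(0),q[:,0].max(0),circ(c,q[:,0].astype(float),40))
cv2.imwrite('pics/crop6.png',cv2.resize(im[130:240,240:390,::-1],None,fx=4,fy=4,interpolation=0))
E
```

```text
t: 27.6
ee_pos: [470.2, 10.1, 221.7]
tool_rot: [-3.141, 0.001, -0.001]
force: [1.0, 0.1, -0.8]
grip_width: 87.1
finger_force: 0.0
[291. 155.] [338. 203.] n 66 circle [467.93  11.69  29.16] tcp [470.2  10.2 221.7] [-3.141e+00  1.000e-03 -1.000e-03] 27.65
[470.07427465  10.34554006 221.75756835]
[306 175] [323 192] (468.8, 11.7, 21.5)
```

View pics/crop6.png

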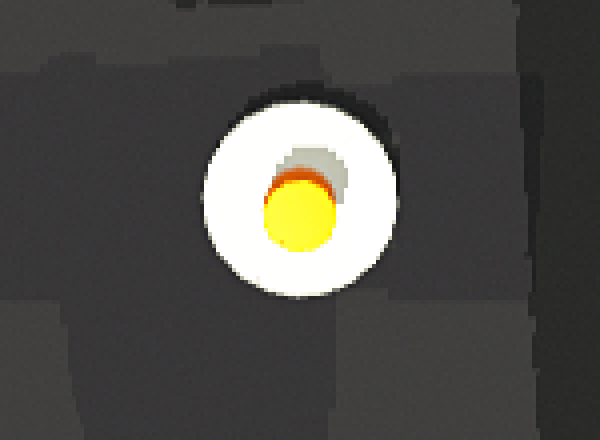

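```bash
python3 -m pendant '-.0016 .0013 -.03 0 0;0 0 -.04 0 0;0 0 -.04 0 0;0 0 -.04 0 0;0 0 -.03 0 0;0 0 -.021 0 0;0 0 0 0 100;0 0 0 0 100;0 0 0 0 100;0 0 0 0 100'; python3 avg.py
```

```text
t: 28.7
ee_pos: [469.5, 11.9, 22.5]
tool_rot: [3.141, -0.003, 0.0]
force: [0.1, 0.2, 0.7]
grip_width: 62.6
finger_force: 0.0
28.85 [[469.5, 11.9, 22.5], [469.3, 11.9, 22.4], [469.3, 11.9, 22.4], [469.1, 11.9, 22.2], [469.1, 11.9, 22.2], [468.9, 11.8, 21.9]] [469.21  11.87  22.26]
```

```bash
python3 -m pendant '0 0 -.0015 0 100;0 0 0 0 235;0 0 0 0 235;0 0 0 0 235;0 0 0 0 235;0 0 0 0 235;0 0 0 0 235;0 0 0 0 235;0 0 0 0 235;0 0 0 0 235' 20; python3 avg.py; python3 -m pendant '0 0 .01 0 235;0 0 .03 0 235;0 0 .04 0 235;0 0 .04 0 235;0 0 0 0 235;0 0 0 0 235;0 0 0 0 235'; python3 avg.py
```

```text
t: 29.85
ee_pos: [468.2, 11.9, 19.6]
tool_rot: [3.141, 0.0, 0.0]
force: [-0.6, 0.3, -0.1]
grip_width: 21.5
finger_force: 20.0
30.0 [[468.2, 11.9, 19.6], [468.2, 11.9, 19.6], [468.2, 11.9, 19.6], [468.2, 11.9, 19.5], [468.2, 11.9, 19.5], [468.2, 11.9, 19.6]] [468.19  11.94  19.57]
t: 30.7
ee_pos: [467.1, 11.9, 138.6]
tool_rot: [3.142, 0.002, 0.0]
force: [-0.1, -0.9, -2.5]
grip_width: 21.5
finger_force: 20.0
30.85 [[467.1, 11.9, 138.6], [466.9, 12.0, 138.2], [466.9, 12.0, 138.2], [466.9, 12.0, 138.1], [466.9, 12.0, 138.1], [467.1, 12.0, 138.2]] [467.    11.98 138.27]
```

```bash
python3 -m pendant '.0278 -.0205 0 0 235;.0278 -.0205 0 0 235;.0278 -.0205 0 0 235;.0278 -.0205 0 0 235;.0278 -.0204 0 0 235;0 0 -.015 0 235;0 0 0 0 235;0 0 0 0 235;0 0 0 0 235;0 0 0 0 235;0 0 0 0 235'; python3 avg.py; python3 - <<'E'
from h import *
c,im=snap('wrist'); s=bot.state(); print(s['ee_pos'],s['tool_rot'])
cv2.imwrite('pics/crop7.png',cv2.resize(im[110:280,200:430,::-1],None,fx=3.4,fy=3.4,interpolation=0))
E
```

```text
t: 31.95
ee_pos: [607.2, -90.1, 125.3]
tool_rot: [3.141, -0.001, 0.001]
force: [-0.9, -0.4, -1.3]
grip_width: 21.1
finger_force: 20.0
32.1 [[607.2, -90.1, 125.3], [607.2, -90.2, 125.3], [607.2, -90.2, 125.3], [607.2, -90.3, 125.1], [607.2, -90.3, 125.1], [607.2, -90.3, 125.0]] [607.23 -90.24 125.17]
[607.20796107 -90.43043609 124.88634564] [ 3.14123434e+00 -3.67144660e-04  4.33870579e-04]
```

View pics/crop7.png

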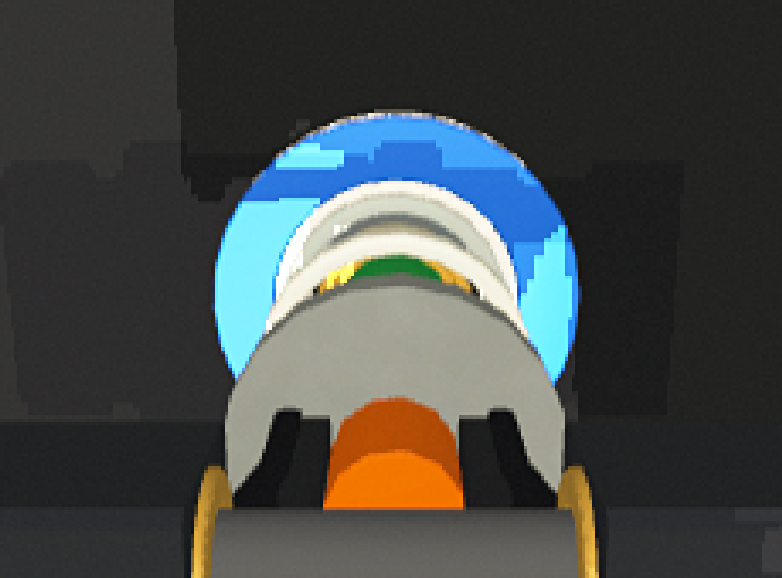

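```bash
python3 - <<'E'
from h import *
c=cam('wrist'); print(bot.state()['ee_pos'])
for u,v,z,r in [(316.3,178.2,72,30),(316.3,190.9,111.3,30),(316.3,194.4,121.3,30),(316.3,163,14,33)]: print(ray(c,[u,v],z)[0]-[r,0,0])
E
```

```text
[607.20796107 -90.43043609 124.88634564]
[606.82636084 -90.68556269  72.        ]
[606.62583488 -90.52592297 111.3       ]
[606.9371001  -90.48519958 121.3       ]
[606.69110097 -90.92043584  14.        ]
```

```bash
python3 -m pendant '0 0 -.012 0 235;0 0 -.01 0 235;0 0 -.008 0 235;0 0 0 0 235;0 0 0 0 235;0 0 0 0 235;0 0 0 0 235;0 0 0 0 235'; python3 avg.py
```

```text
t: 32.95
ee_pos: [607.5, -90.5, 95.0]
tool_rot: [3.141, -0.001, 0.0]
force: [-0.7, -0.2, -0.4]
grip_width: 21.4
finger_force: 20.0
33.1 [[607.5, -90.5, 95.0], [607.4, -90.5, 95.0], [607.4, -90.5, 95.0], [607.4, -90.4, 94.9], [607.4, -90.4, 94.9], [607.3, -90.4, 94.8]] [607.39 -90.44  94.92]
```

```bash
python3 -m pendant '-.0005 0 -.003 0 235;0 0 -.003 0 235;0 0 -.002 0 235;0 0 0 0 235;0 0 0 0 235;0 0 0 0 235';  python3 -m pendant '0 0 -.0008 0 235;0 0 0 0 235;0 0 0 0 235';  python3 -m pendant '0 0 -.0005 0 235;0 0 0 0 235;0 0 0 0 235'
```

```text
t: 33.7
ee_pos: [606.8, -90.4, 86.7]
tool_rot: [3.142, -0.0, 0.0]
force: [0.1, 0.2, -0.3]
grip_width: 21.3
finger_force: 20.0
t: 34.0
ee_pos: [606.7, -90.4, 85.8]
tool_rot: [3.142, 0.0, 0.0]
force: [0.5, -0.2, -1.2]
grip_width: 21.5
finger_force: 20.0
t: 34.3
ee_pos: [606.8, -90.4, 85.6]
tool_rot: [3.141, -0.0, 0.0]
force: [-0.9, -0.2, 1.8]
grip_width: 21.5
finger_force: 20.0
```

Contact came at the expected height (85.6), so the cap is seated. Next I release, rise and check.

```bash
python3 -m pendant '0 0 -.0003 0 235;0 0 0 0 190;0 0 0 0 190;0 0 0 0 150;0 0 0 0 150;0 0 0 0 120;0 0 .01 0 120;0 0 .03 0 100;0 0 .04 0 60;0 0 .04 0 0;0 0 .02 0 0;0 0 0 0 0'; python3 -m pendant '0 0 0 0 0;0 0 0 0 0'; python3 rim.py w11.png 82; python3 - <<'E'
from h import *
c,im=snap('scene','s1.png'); w=cv2.imread('pics/w11.png')[110:260,220:410]
s=im[100:300,230:490,::-1]
a=cv2.resize(w,(380,300),interpolation=0); b=cv2.resize(s,(390,300),interpolation=2)
cv2.imwrite('pics/fin.png',cv2.hconcat([a,b]))
E
```

```text
t: 35.5
ee_pos: [609.1, -90.4, 230.0]
tool_rot: [3.14, -0.008, 0.0]
force: [0.2, -0.4, 0.4]
grip_width: 77.3
finger_force: 0.0
t: 35.7
ee_pos: [605.8, -90.4, 223.6]
tool_rot: [-3.141, 0.002, 0.0]
force: [-0.7, -0.2, -1.0]
grip_width: 85.4
finger_force: 0.0
[287. 150.] [344. 217.] n 79 circle [606.57 -90.17  29.15] tcp [605.8 -90.4 223.3] [-3.141e+00  3.000e-03  0.000e+00] 35.75
```

View pics/fin.png

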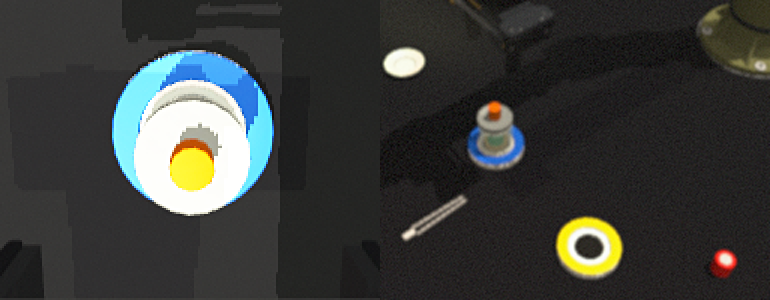

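The pictures show the cap sitting squarely on the sleeve. In the wrist view its knob is at about (316,193) px, and its centre casts to (606.6, -90.2), matching the sleeve. The bystanders in view have not moved.

```bash
python3 -c "
from plant import bot
print(bot.finish_job())"
```

```text
the job is handed in; nothing more can be done
None
```

The job is handed in: the brass cup, green sample (polished face up), clear sleeve and cap are stacked on the blue-ring base, placed in that order by about 36 s, and the last pictures show the cap square on the sleeve.

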